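# Load a tape cassette into the label maker and shut its cover

### The arm

A 6-joint arm with a two-finger parallel gripper is mounted at the origin on a cart in front of the work surface, level with it; the furniture and walls round the work are solid. World frame = base frame: x ahead of the robot, y to its left, z up, the work surface at z = 0. Lengths are in m, angles in rad, forces in N, time in s.
With the tool pointing down it reaches from about 0.4 to 0.825 m from the base axis. Payload 7 kg.
Tool frame: the origin (TCP) lies on the centre line of the jaws, within the pads' length; the fingertips stand 22 mm ahead of it and the grasp point (between the pads) lies 3 mm ahead of it (arm.tcp_to_tips is the distance from the TCP to the fingertips, in m); z points along the fingers, y is the line along which they close (so a half turn about z gives the same grasp; the last joint's range is limited). The gripper opens to 88 mm and grips with 3 to 60 N. Pads are 19 mm wide; open, the fingers measure 130 mm over their backs; the gripper's body (78 mm by 193 mm) begins 47 mm behind the grasp point.
Start: joints at [1.589, 0.359, 0.012, 0, -1.224, -0.288], TCP at [0.18, 0.651, 0.249] pointing down, gripper open.
Joint ranges: [-3.07, 3.07], [-1.43, 2.12], [-1.02, 1.25], [-3.03, 1.67], [-3.05, -0], [-3.03, 3.03]. Speed limits (rad/s): [2.39, 2.39, 3.01, 3.14, 3.14, 3.14].

### API

Orientations are given as [roll, pitch, yaw] about the fixed x, y, z axes, in that order (R = Rz(yaw) Ry(pitch) Rx(roll)).
In Python, from station import arm gives the robot as it stands.
- The arm moves only by the tool jog_arm, never from a script. Its argument "targets" is a list of rows, each an object of numbers: "dx", "dy", "dz": the shift along the tool's x, y, z in mm; "rx", "ry", "rz": the turn, a rotation vector about the tool's x, y, z in rad; "gripper": the closure, from 0 (fully open) to 1 (shut). In form: [{"dx": .., "dy": .., "dz": .., "rx": .., "ry": .., "rz": .., "gripper": ..}, ...]. A call has exactly 8 rows; each row is the pose to reach, as a shift and turn from the pose commanded when the call began, along the tool's axes at that moment; what a row does not reach only later rows make up. A row lasts 1/12 s, in which the tool goes at most 41.7 mm and 7.16 degrees, less where a joint would pass 70% of its speed; a pose out of reach is approached as far as the arm can. A call with a gripper value outside its range is refused whole. The fingers move at their own pace and stop on an object; "force" is the grip in N (left out, the last holds). Time passes only in rows, so rows that repeat a pose let the fingers close, or fill a call up. It gives the time, the measured TCP pose, the force, the opening and the grip force at its end, in the units of the state.
- arm.get_state(): the state, without advancing time (a new reading comes with each control period).
- arm.grab_frame(name): name is "scene" or "top" or "wrist"; returns a dict with "frame" (384x512x3 uint8, red, green, blue), "z_map" (384x512 float32, m along the optical axis (not along the pixel's ray), 0 where there is no reading), "fx", "fy", "cx", "cy" (pixels), "distortion" ([k1, k2, p1, p2, k3] as OpenCV has them; the pictures are not rectified), "view" (4x4, takes a point from world to camera coordinates). Camera axes: x right, y down, z forward; pixel columns grow to the right and rows downward; lengths in m; the calibration is good to about 2 mm. A picture is of the moment at which its call begins.
- arm.job_done(): hands the job in; it is judged then, once.
The state is a dict: "t": time; "q": joint angles; "qd": joint speeds; "joint_efforts": joint torques, N m; "eef_pos": TCP position; "ee_rot": TCP orientation; "force": force on the tool from outside, world axes, zero at the start; "moment": the same for the moment, N m; "width": finger opening in m; "gripper_force": force on a finger pad.
Only numpy, scipy, OpenCV 4.12 (cv2) and the standard library are available. Lean on these libraries where they do the work, as an engineer would, in place of code of your own. Each camera call takes 0.05 s, during which the arm holds its last target. There are 200 camera calls.

### The job

Put the tape cassette into the open bay of the label maker, lying flat on the bay floor with its tape outlet in the bay's slot, then close the cover over it until the catch holds it shut. Be gentle with the machine, don't force it, and leave the other things on the desk where they are.

Things in the scene. Friction and masses are not known exactly. Their poses are not given: they have to be found in the camera images.
- label_maker: desktop label maker, grey plastic, 196 mm deep, 116 mm wide, fixed to the desk. Origin on the desk under it; x points to its back, y to its left, z up. In front (x -112 to -18 mm) a sloping deck with keys and a screen, at most 43 mm high; behind it (x -18 to 84 mm) a block with a flat rim 40 mm high and the cassette bay sunk in it; the cover is hinged along the block's back edge
- bay (a point): centre of the bay's flat floor, 28 mm above the desk, 26 mm behind the label maker's origin; same axes. The bay is 64 mm (x) by 52 mm (y) and 12 mm deep below the rim, its top 3 mm flared by 3 mm. Its left (+y) wall is cut away to the floor at x +12 to +30 mm: the tape exit slot, which takes the cassette's outlet
- cassette_mid (a point): centre of the loose dark grey tape cassette, 56 mm (x) by 44 mm (y), 28 mm high, 70 g, lying with its paper label and two spool holes up. A tape outlet (10 mm along x, 3 to 17 mm above its underside) sticks out 8 mm from its +y side, 21 mm to +x of the centre. The right way round its axes point as the bay's; seated, it stands 16 mm above the rim and can be held by that part
- cover (a joint): angle of the cover in rad: 0 shut and held by the catch (a little below 0 while pressed), 1.57 upright, 1.9 fully open. Above about 0.5 rad its stiff hinge keeps it where it is left; when nearly shut a spring lifts it again to about 0.4 rad unless the catch holds it
- cover_hinge (a point): middle of the cover's hinge line, 83.5 mm behind the label maker's origin and 42.5 mm above the desk; the line runs along the label maker's y. The cover is a shallow tray reaching 102 mm from this line, 108 mm wide; its flat outer face lies 22.5 mm out from the line (shut: level, 65 mm above the desk; upright: facing away from the user)
- cover_lip (a point): middle of the cover's free edge, on its outer face. Below it hangs a bar that snaps under a spring catch in the body during the last 9 mm of the way down; about 6 N down on the outer face near this edge is enough, after which the cover stays shut by itself
- mug: striped white mug, 86 mm wide without its handle, 90 mm high, loose; a bystander. Origin under its middle
- stapler: blue and black stapler, 145x36x43 mm, loose; a bystander. Origin under its middle
- sticky_notes: yellow pad of notes, 77x77x15 mm, loose; a bystander. Origin under its middle
- marker_1: black marker pen with a yellow cap, 124x13x14 mm, loose; a bystander. Origin under its middle
- eraser: block eraser in a card sleeve, 60x24x13 mm, loose; a bystander. Origin under its middle
Not all that is in view belongs to the job. Leave any green look-alike of the part that bears cassette_mid alone.

How it is judged:
At the end, for the whole second after the job is handed in: The cover is shut and held by its catch (cover angle under 0.03 rad), and the cassette lies flat on the bay floor (centre within 7 mm of the bay's centre along and across and within 3 mm of its seated height, tilt under 0.08 rad, turned under 0.25 rad from the bay) (value of joint cover below 0.03 rad and x of cassette_mid in the frame of bay between -0.007 and 0.007 m and y of cassette_mid in the frame of bay between -0.007 and 0.007 m and z of cassette_mid in the frame of bay between 0.011 and 0.017 m and angle between the z axis of cassette_mid and the z axis of bay, either way round below 0.08 rad and angle between the x axis of cassette_mid and the x axis of bay, either way round below 0.25 rad); the robot touches nothing.
It fails at once if the label maker or its cover is pushed with more than 40 N (contact force between label_maker and the fingers above 40 N or contact force between label_maker and the arm above 40 N).
It fails at once if another thing on the desk is shifted by more than 30 mm (distance of any of mug, stapler, sticky_notes, marker_1, eraser from where it was at the start of the episode above 0.03 m).
It also fails if it takes over 56 s, if anything falls off the work surface, if the arm or the gripper's body presses on something with over 40 N, if the wrist force passes 120 N, or if a joint passes its speed limit or range.

## Working session

There is one attempt and no reset: what is moved stays moved. The work goes in short steps, Python scripts to look and compute and a tool call to move; the robot and the scene stay as the last step left them, time stands still between calls to the robot, and variables do not carry over. Pictures are saved under pics/ and viewed, at most 10 in all, crops included, and the job is handed in when it is done.

Besides the shell and the picture viewer there is one more tool, called after "Request:" in YAML: its name, and indented under it one key for each argument. jog_arm: Moves the arm, as the interface text tells. Its arguments: {"type":"object","properties":{"targets":{"type":"array","items":{"type":"object","properties":{"dx":{"type":"number"},"dy":{"type":"number"},"dz":{"type":"number"},"rx":{"type":"number"},"ry":{"type":"number"},"rz":{"type":"number"},"gripper":{"type":"number"}}}},"force":{"type":"number"}},"required":["targets"]}

```bash
mkdir -p pics
cat > h.py <<'E'
import numpy as np, cv2
from station import arm
def grab(n):
    f=arm.grab_frame(n); f['K']=np.array([[f['fx'],0,f['cx']],[0,f['fy'],f['cy']],[0,0,1.]]); f['D']=np.array(f['distortion'],float); f['view']=np.array(f['view']); return f
def cast(f,uv,z):
    p=cv2.undistortPoints(np.array(uv,float).reshape(-1,1,2),f['K'],f['D'])[:,0]
    R,t=f['view'][:3,:3],f['view'][:3,3]; c=-R.T@t; d=np.c_[p,np.ones(len(p))]@R
    return c+d*((z-c[2])/d[:,2])[:,None]
def cloud(f):
    h,w=f['z_map'].shape; uv=np.stack(np.meshgrid(np.arange(w),np.arange(h)),-1).reshape(-1,1,2).astype(float)
    p=cv2.undistortPoints(uv,f['K'],f['D'])[:,0]; z=f['z_map'].reshape(-1,1)
    P=(np.c_[p,np.ones(len(p))]*z-f['view'][:3,3])@f['view'][:3,:3]; P[z[:,0]==0]=np.nan
    return P.reshape(h,w,3)
def save(f,n,crop=None,s=1):
    im=f['frame'][:,:,::-1]
    if crop: im=im[crop[1]:crop[3],crop[0]:crop[2]]
    cv2.imwrite('pics/'+n,cv2.resize(im,None,fx=s,fy=s,interpolation=cv2.INTER_CUBIC))
E
python3 - <<'E'
from h import *
a=grab('scene');b=grab('top')
import pickle; pickle.dump((a,b),open('ab.pkl','wb'))
im=np.hstack([a['frame'],b['frame']])[:,:,::-1]
cv2.imwrite('pics/s.png',a['frame'][:,:,::-1]);cv2.imwrite('pics/t.png',cv2.resize(b['frame'][:,:,::-1],None,fx=1.5,fy=1.5))
for f in(a,b):print(np.round(-f['view'][:3,:3].T@f['view'][:3,3],3))
print(arm.get_state())
E
```

```text
[-0.017 -0.445  0.81 ]
[0.46  0.009 0.978]
{'t': 0.1, 'q': array([ 1.58909461e+00,  3.59340588e-01,  1.11569912e-02, -3.10162910e-04,
       -1.22411512e+00, -2.88085698e-01]), 'qd': array([-0.00014256,  0.00030005,  0.00230254,  0.00165287, -0.00216864,
        0.00158308]), 'joint_efforts': array([-2.08049451e-04, -5.84164417e+01,  2.93751258e+01,  7.01559439e+00,
        1.01602662e-02, -5.22772507e-05]), 'eef_pos': array([0.17982968, 0.65018211, 0.24770252]), 'ee_rot': array([ 3.14006933e+00, -1.47323253e-04, -2.69892911e-01]), 'force': array([ 0.07637601, -0.43054351,  0.36418261]), 'moment': array([-0.04677315,  0.00629998,  0.00443055]), 'gripper_force': 0.0, 'width': 0.0875290148089234}
```

View pics/t.png

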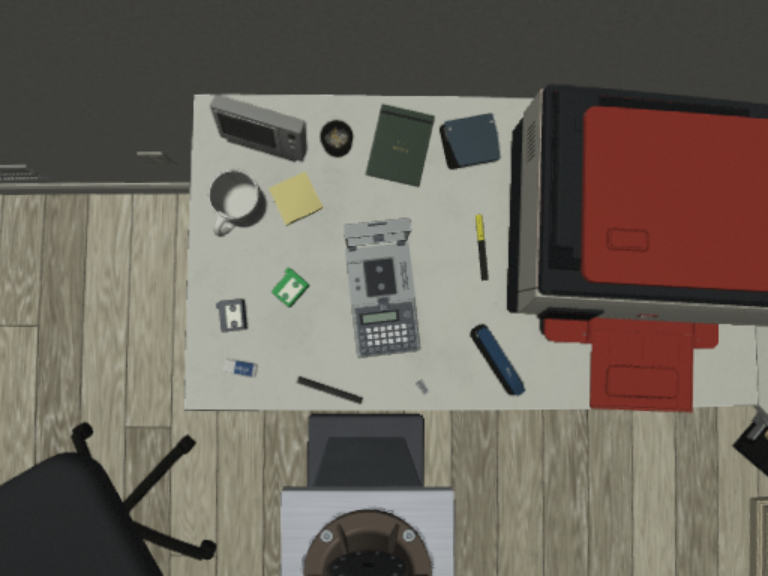

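View pics/s.png

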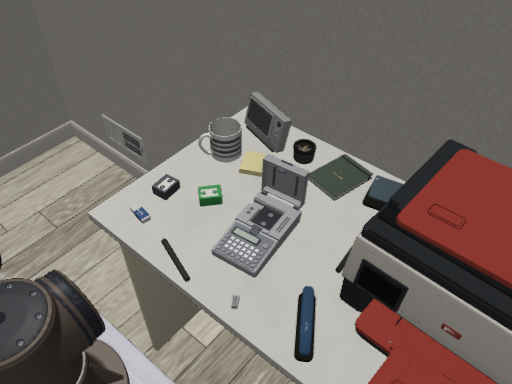

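The top view shows the label maker at (382,290) in the enlarged picture, with its cover open. There are two cassette-like parts: one dark grey at (232,316) and one green at (290,287). The dark grey one fits the description and the green one is the look-alike. The dark shape at (380,277) is the bay. I'll confirm this in a crop and measure.

Run:
```python
from h import *
import pickle; a,b=pickle.load(open('ab.pkl','rb'))
save(b,'crop.png',(135,140,290,245),5)
P=cloud(b)
def pr(n,uv,z): print(n,np.round(cast(b,np.array(uv)/1.5,z),3).tolist())
pr('cass',[(232,316)],.028); pr('green',[(290,287)],.028); pr('mug',[(237,197)],.09);pr('bay',[(380,277)],.028)
pr('lm front corners',[(358,356),(419,351)],.01); pr('stapler,pen,rul,note',[(497,360),(482,245),(330,390),(296,198)],.015)
for uv in [(232,316),(380,277),(380,228),(380,240),(240,330),(395,345)]:
  u=(np.array(uv)/1.5).astype(int); print(uv,np.round(P[u[1],u[0]],3))
# cassette: points above desk near
m=(np.abs(P[...,2]-.028)<.006)
c=cast(b,[(232/1.5,316/1.5)],.028)[0]
m&=np.hypot(P[...,0]-c[0],P[...,1]-c[1])<.055
q=P[m][:,:2].astype(np.float32); print(len(q),cv2.minAreaRect(q))
# label maker upper outline
l=cast(b,[(380/1.5,277/1.5)],.028)[0]
for lo,hi in((.036,.044),(.044,.2),(.024,.032)):
  m=(P[...,2]>lo)&(P[...,2]<hi)&(np.abs(P[...,0]-l[0])<.16)&(np.abs(P[...,1]-l[1])<.085)
  q=P[m]; print(lo,len(q),cv2.minAreaRect(q[:,:2].astype(np.float32)),q[:,2].max())
```

```text
cass [[0.468, 0.244, 0.028]]
green [[0.521, 0.14, 0.028]]
mug [[0.672, 0.225, 0.09]]
bay [[0.54, -0.023, 0.028]]
lm front corners [[0.396, 0.017, 0.01], [0.405, -0.096, 0.01]]
stapler,pen,rul,note [[0.389, -0.239, 0.015], [0.602, -0.214, 0.015], [0.335, 0.067, 0.015], [0.688, 0.134, 0.015]]
(232, 316) [0.47  0.246 0.027]
(380, 277) [ 0.541 -0.022  0.03 ]
(380, 228) [ 0.609 -0.018  0.144]
(380, 240) [ 0.59  -0.018  0.139]
(240, 330) [0.442 0.236 0.002]
(395, 345) [ 0.417 -0.049  0.03 ]
349 ((0.46995028853416443, 0.24638542532920837), (0.05605592578649521, 0.047331489622592926), 6.65962028503418)
0.036 1343 ((0.5152426362037659, -0.024949684739112854), (0.20063792169094086, 0.11606454104185104), 6.948246002197266) 0.04396678691268758
0.044 705 ((0.5569291710853577, -0.022202521562576294), (0.13424834609031677, 0.10832858085632324), 9.233120918273926) 0.14882738953759866
0.024 1070 ((0.4860645532608032, -0.02821233868598938), (0.17121416330337524, 0.11568815261125565), 6.933948993682861) 0.03199744273625514
```

View pics/crop.png

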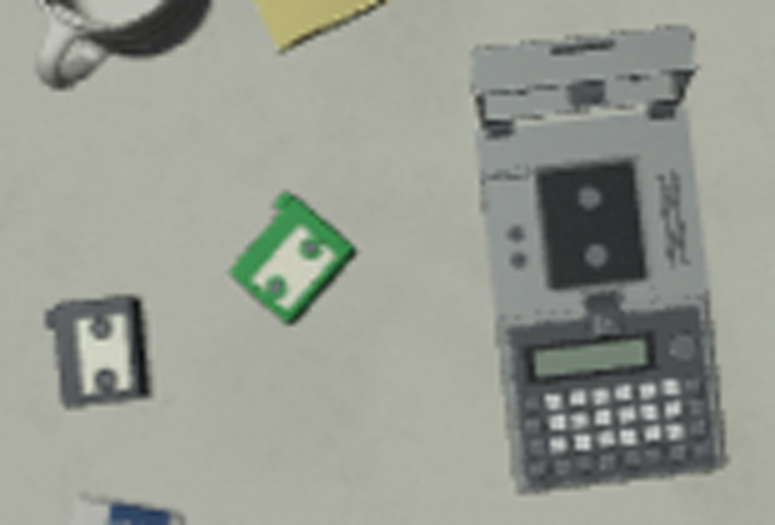

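The crop shows the dark grey cassette at (100,350), with its label up and its outlet at top left (52,318). That puts the outlet at +y, +x, so it is already nearly the right way round at a yaw of about 0.12. The bay is at (592,225) and the cover is about upright. I'll leave the green one alone. Next I'll work out the move above the cassette.

```bash
cat >> h.py <<'E'
from scipy.spatial.transform import Rotation as Ro
def go(p,yaw,st=None):
    s=st or arm.get_state(); R=Ro.from_euler('xyz',s['ee_rot']); d=R.inv().apply(np.array(p)-s['eef_pos'])*1000
    r=(R.inv()*Ro.from_euler('xyz',[np.pi,0,yaw])).as_rotvec()
    print('d',np.round(d,1),'r',np.round(r,3),'at',np.round(s['eef_pos'],4),np.round(s['ee_rot'],3),'F',np.round(s['force'],1),'w',round(s['width'],4),'t',round(s['t'],2),'q6',round(s['q'][5],2))
E
python3 -c "
from h import *
go([.47,.246,.2],.12)"
```

```text
d [387.4 312.1  48.2] r [ 0.002  0.    -0.39 ] at [0.1798 0.6502 0.2477] [ 3.14 -0.   -0.27] F [ 0.1 -0.4  0.4] w 0.0875 t 0.1 q6 -0.29
```

Request:
jog_arm:
  targets:
    - {"dx": 31, "dy": 25, "dz": 0, "rz": -0.1}
    - {"dx": 62, "dy": 50, "dz": 0, "rz": -0.2}
    - {"dx": 93, "dy": 75, "dz": 0, "rz": -0.3}
    - {"dx": 124, "dy": 100, "dz": 0, "rz": -0.39}
    - {"dx": 155, "dy": 125, "dz": 0, "rz": -0.39}
    - {"dx": 186, "dy": 150, "dz": 0, "rz": -0.39}
    - {"dx": 217, "dy": 175, "dz": 0, "rz": -0.39}
    - {"dx": 248, "dy": 200, "dz": 0, "rz": -0.39}

```text
invalid input at $.targets[0]: expected keys dx, dy, dz, rx, ry, rz, gripper
```

```bash
python3 -c "
from h import *
go([.47,.246,.2],.12)"
```

```text
d [387.4 312.1  48.2] r [ 0.002  0.    -0.39 ] at [0.1798 0.6502 0.2477] [ 3.14 -0.   -0.27] F [ 0.1 -0.4  0.4] w 0.0875 t 0.1 q6 -0.29
```

Request:
jog_arm:
  targets:
    - {"dx": 31, "dy": 25, "dz": 0, "rx": 0, "ry": 0, "rz": -0.1, "gripper": 0}
    - {"dx": 62, "dy": 50, "dz": 0, "rx": 0, "ry": 0, "rz": -0.2, "gripper": 0}
    - {"dx": 93, "dy": 75, "dz": 0, "rx": 0, "ry": 0, "rz": -0.3, "gripper": 0}
    - {"dx": 124, "dy": 100, "dz": 0, "rx": 0, "ry": 0, "rz": -0.39, "gripper": 0}
    - {"dx": 155, "dy": 125, "dz": 0, "rx": 0, "ry": 0, "rz": -0.39, "gripper": 0}
    - {"dx": 186, "dy": 150, "dz": 0, "rx": 0, "ry": 0, "rz": -0.39, "gripper": 0}
    - {"dx": 217, "dy": 175, "dz": 0, "rx": 0, "ry": 0, "rz": -0.39, "gripper": 0}
    - {"dx": 248, "dy": 200, "dz": 0, "rx": 0, "ry": 0, "rz": -0.39, "gripper": 0}

```text
t: 0.77
eef_pos: [0.3662, 0.3898, 0.2485]
ee_rot: [3.142, 0.0, 0.121]
force: [0.5, 1.0, 0.4]
width: 0.0876
gripper_force: 0.0
```

```bash
python3 -c "
from h import *
go([.47,.246,.2],.12)"
```

```text
d [ 85.8 155.2  48.5] r [0.    0.    0.001] at [0.3662 0.3898 0.2485] [3.142 0.    0.121] F [0.5 1.  0.4] w 0.0876 t 0.77 q6 0.51
```

Request:
jog_arm:
  targets:
    - {"dx": 18, "dy": 32, "dz": 10, "rx": 0, "ry": 0, "rz": 0, "gripper": 0}
    - {"dx": 36, "dy": 64, "dz": 20, "rx": 0, "ry": 0, "rz": 0, "gripper": 0}
    - {"dx": 54, "dy": 96, "dz": 30, "rx": 0, "ry": 0, "rz": 0, "gripper": 0}
    - {"dx": 72, "dy": 128, "dz": 40, "rx": 0, "ry": 0, "rz": 0, "gripper": 0}
    - {"dx": 84, "dy": 150, "dz": 48, "rx": 0, "ry": 0, "rz": 0, "gripper": 0}
    - {"dx": 86, "dy": 155, "dz": 48, "rx": 0, "ry": 0, "rz": 0, "gripper": 0}
    - {"dx": 86, "dy": 155, "dz": 48, "rx": 0, "ry": 0, "rz": 0, "gripper": 0}
    - {"dx": 86, "dy": 155, "dz": 48, "rx": 0, "ry": 0, "rz": 0, "gripper": 0}

```text
t: 1.43
eef_pos: [0.4697, 0.2481, 0.2006]
ee_rot: [3.142, 0.0, 0.119]
force: [-0.6, 0.7, 0.5]
width: 0.0876
gripper_force: 0.0
```

Run:
```python
from h import *
f=grab('wrist'); save(f,'w1.png'); P=cloud(f)
m=(np.abs(P[...,2]-.028)<.005)&(np.hypot(P[...,0]-.47,P[...,1]-.246)<.06)
q=P[m][:,:2].astype(np.float32); print(len(q),np.median(P[m][:,2])); print(cv2.minAreaRect(q))
n,l,s,c=cv2.connectedComponentsWithStats(m.astype(np.uint8)); print(s,c)
# body without outlet: erode-open mask
k=cv2.morphologyEx(m.astype(np.uint8),cv2.MORPH_OPEN,np.ones((41,41)))>0
print(k.sum(),cv2.minAreaRect(P[k&m][:,:2].astype(np.float32)))
# label by brightness
g=f['frame'].min(2); w=m&(g>150); print('label',w.sum(),cv2.minAreaRect(P[w][:,:2].astype(np.float32)))
go([.47,.246,.2],.12)
```

```text
2333 0.029046136429394066
((0.4692624807357788, 0.2471814602613449), (0.05669628828763962, 0.04407591372728348), 7.031968116760254)
[[     0      0    512    384 194275]
 [   231    149     45     55   2333]] [[255.52872989 191.69072706]
 [253.1075868  175.61765967]]
0 ((0.0, 0.0), (0.0, 0.0), 0.0)
label 718 ((0.467592716217041, 0.2426740825176239), (0.040035344660282135, 0.02507063001394272), 6.528664588928223)
d [0.2 2.8 0.8] r [-0. -0.  0.] at [0.4695 0.2487 0.2008] [-3.141 -0.     0.12 ] F [-0.5 -0.2  0.3] w 0.0876 t 1.48 q6 0.83
```

View pics/w1.png

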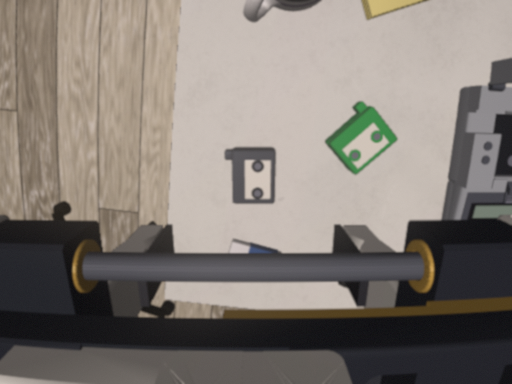

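The wrist view shows the grey cassette at (254,176), with its outlet at top left (229,155). Its measured size is 57x44 mm, the top is at 29 mm and the yaw is 0.123, which matches the description. I'll descend with the tips at about 15 mm and grip.

Request:
jog_arm:
  targets:
    - {"dx": 0, "dy": 2, "dz": 30, "rx": 0, "ry": 0, "rz": 0, "gripper": 0}
    - {"dx": 0, "dy": 2, "dz": 62, "rx": 0, "ry": 0, "rz": 0, "gripper": 0}
    - {"dx": 0, "dy": 2, "dz": 94, "rx": 0, "ry": 0, "rz": 0, "gripper": 0}
    - {"dx": 0, "dy": 2, "dz": 122, "rx": 0, "ry": 0, "rz": 0, "gripper": 0}
    - {"dx": 0, "dy": 2, "dz": 144, "rx": 0, "ry": 0, "rz": 0, "gripper": 0}
    - {"dx": 0, "dy": 2, "dz": 158, "rx": 0, "ry": 0, "rz": 0, "gripper": 0}
    - {"dx": 0, "dy": 2, "dz": 163, "rx": 0, "ry": 0, "rz": 0, "gripper": 0}
    - {"dx": 0, "dy": 2, "dz": 163, "rx": 0, "ry": 0, "rz": 0, "gripper": 0}
  force: 20

```text
t: 2.15
eef_pos: [0.4691, 0.2468, 0.0368]
ee_rot: [3.14, 0.001, 0.122]
force: [0.2, 0.0, -0.0]
width: 0.0876
gripper_force: 0.0
```

Request:
jog_arm:
  targets:
    - {"dx": 0, "dy": 0, "dz": 0, "rx": 0, "ry": 0, "rz": 0, "gripper": 0.3}
    - {"dx": 0, "dy": 0, "dz": 0, "rx": 0, "ry": 0, "rz": 0, "gripper": 0.5}
    - {"dx": 0, "dy": 0, "dz": 0, "rx": 0, "ry": 0, "rz": 0, "gripper": 0.7}
    - {"dx": 0, "dy": 0, "dz": 0, "rx": 0, "ry": 0, "rz": 0, "gripper": 0.8}
    - {"dx": 0, "dy": 0, "dz": 0, "rx": 0, "ry": 0, "rz": 0, "gripper": 0.8}
    - {"dx": 0, "dy": 0, "dz": 0, "rx": 0, "ry": 0, "rz": 0, "gripper": 0.8}
    - {"dx": 0, "dy": 0, "dz": 0, "rx": 0, "ry": 0, "rz": 0, "gripper": 0.8}
    - {"dx": 0, "dy": 0, "dz": 0, "rx": 0, "ry": 0, "rz": 0, "gripper": 0.8}
  force: 20

```text
t: 2.82
eef_pos: [0.47, 0.2462, 0.0378]
ee_rot: [-3.141, -0.0, 0.12]
force: [-0.3, 0.4, 2.3]
width: 0.0436
gripper_force: 20.0
```

Request:
jog_arm:
  targets:
    - {"dx": 0, "dy": 0, "dz": -20, "rx": 0, "ry": 0, "rz": 0, "gripper": 0.8}
    - {"dx": 0, "dy": 0, "dz": -50, "rx": 0, "ry": 0, "rz": 0, "gripper": 0.8}
    - {"dx": 0, "dy": 0, "dz": -80, "rx": 0, "ry": 0, "rz": 0, "gripper": 0.8}
    - {"dx": 0, "dy": 20, "dz": -110, "rx": 0, "ry": 0, "rz": 0, "gripper": 0.8}
    - {"dx": -2, "dy": 45, "dz": -135, "rx": 0, "ry": 0, "rz": 0, "gripper": 0.8}
    - {"dx": -2, "dy": 75, "dz": -155, "rx": 0, "ry": 0, "rz": 0, "gripper": 0.8}
    - {"dx": -2, "dy": 110, "dz": -163, "rx": 0, "ry": 0, "rz": 0, "gripper": 0.8}
    - {"dx": -2, "dy": 145, "dz": -163, "rx": 0, "ry": 0, "rz": 0, "gripper": 0.8}

```text
t: 3.48
eef_pos: [0.4862, 0.1013, 0.2032]
ee_rot: [-3.14, -0.004, 0.122]
force: [1.3, 0.7, -0.8]
width: 0.0436
gripper_force: 20.0
```

```bash
python3 -c "
from h import *
go([.48,-.03,.2],.12)"
```

```text
d [-22.1 129.6   2.9] r [-0.002 -0.004  0.002] at [0.4862 0.1013 0.2032] [-3.14  -0.004  0.122] F [ 1.3  0.7 -0.8] w 0.0436 t 3.48 q6 1.09
```

Request:
jog_arm:
  targets:
    - {"dx": -5, "dy": 30, "dz": 0, "rx": 0, "ry": 0, "rz": 0, "gripper": 0.8}
    - {"dx": -10, "dy": 60, "dz": 0, "rx": 0, "ry": 0, "rz": 0, "gripper": 0.8}
    - {"dx": -15, "dy": 90, "dz": 0, "rx": 0, "ry": 0, "rz": 0, "gripper": 0.8}
    - {"dx": -20, "dy": 112, "dz": 0, "rx": 0, "ry": 0, "rz": 0, "gripper": 0.8}
    - {"dx": -22, "dy": 126, "dz": 0, "rx": 0, "ry": 0, "rz": 0, "gripper": 0.8}
    - {"dx": -22, "dy": 130, "dz": 0, "rx": 0, "ry": 0, "rz": 0, "gripper": 0.8}
    - {"dx": -22, "dy": 130, "dz": 0, "rx": 0, "ry": 0, "rz": 0, "gripper": 0.8}
    - {"dx": -22, "dy": 130, "dz": 0, "rx": 0, "ry": 0, "rz": 0, "gripper": 0.8}

```text
t: 4.15
eef_pos: [0.4791, -0.0296, 0.2005]
ee_rot: [-3.141, -0.0, 0.12]
force: [-0.3, 0.4, -0.7]
width: 0.0438
gripper_force: 20.0
```

Run:
```python
from h import *
import pickle
f=grab('wrist'); pickle.dump(f,open('w2.pkl','wb')); save(f,'w2.png',None,1.5); P=cloud(f)
near=(np.abs(P[...,0]-.54)<.09)&(np.abs(P[...,1]+.023)<.08)
for lo,hi in((.025,.032),(.037,.043)):
  m=near&(P[...,2]>lo)&(P[...,2]<hi)&(P[...,0]>.49); q=P[m]; print(lo,len(q),np.median(q[:,2]),cv2.minAreaRect(q[:,:2].astype(np.float32)))
m=near&(P[...,2]>.037)&(P[...,2]<.043)
# line fit of block side edges: per row of x
q=P[m]
for x in np.arange(.49,.62,.01):
  r=q[np.abs(q[:,0]-x)<.003][:,1]
  if len(r)>20: print(round(x,3),r.min().round(4),r.max().round(4))
go([.54,-.023,.2],.12)
```

```text
0.025 4476 0.02895787621689394 ((0.5272822380065918, -0.023462820798158646), (0.08593406528234482, 0.11555460840463638), 6.744900226593018)
0.037 9198 0.040941514322558714 ((0.5406426787376404, -0.021797358989715576), (0.11335868388414383, 0.11661989241838455), 7.28130578994751)
0.49 -0.0783 0.0302
0.5 -0.0848 0.0311
0.51 -0.0838 0.0325
0.52 -0.0824 0.0343
0.53 -0.0812 0.035
0.54 -0.0806 0.0368
0.55 -0.0788 -0.0466
0.56 -0.0783 0.039
0.57 -0.0768 0.041
0.58 -0.075 0.0408
0.59 -0.0743 0.042
0.6 -0.0726 -0.0323
d [61.2  1.1  0.5] r [-0.  0.  0.] at [ 0.4791 -0.0292  0.2005] [-3.141  0.     0.12 ] F [-0.3 -0.2 -0.9] w 0.0439 t 4.2 q6 1.34
```

View pics/w2.png

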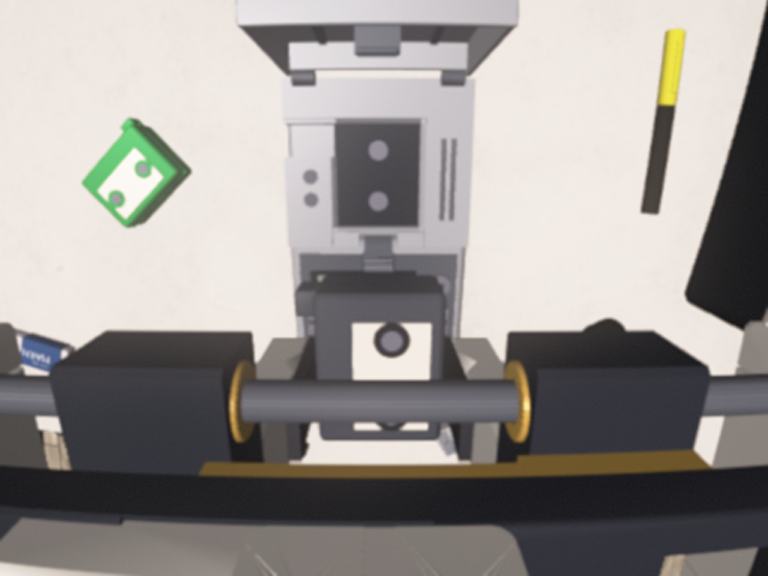

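The wrist view shows the open bay at about (378,172) in the enlarged picture, with the exit slot on its left. The cassette is held with its outlet at upper left (305,298). Now I'll locate the bay centre along x from the dark floor.

Run:
```python
from h import *
import pickle
f=pickle.load(open('w2.pkl','rb')); P=cloud(f); g=f['frame'].max(2)
m=np.zeros(g.shape,np.uint8); m[75:158,215:290]=(g[75:158,215:290]<75)
m=cv2.morphologyEx(m,cv2.MORPH_CLOSE,np.ones((15,15)))
c=max(cv2.findContours(m,0,2)[0],key=cv2.contourArea); r=cv2.minAreaRect(c); print(r)
W=cast(f,c[:,0],.028)[:,:2].astype(np.float32); print(cv2.minAreaRect(W),cv2.contourArea(W)*1e6)
e=np.array([np.cos(.12),np.sin(.12)]); n=np.array([-e[1],e[0]]); o=np.array([.54,-.0219])
def lab(p): return np.c_[(p[:,:2]-o)@e,(p[:,:2]-o)@n]
L=lab(W); print('floor in label axes',L.min(0),L.max(0))
print('cam',-f['view'][:3,:3].T@f['view'][:3,3])
near=(np.abs(P[...,0]-.54)<.1)&(np.abs(P[...,1]+.023)<.08)&(P[...,0]>.47)
q=P[near&np.isfinite(P[...,2])]; L=lab(q)
for y0 in(0,-.035,.035):
  s=np.abs(L[:,1]-y0)<.002; k=np.argsort(L[s,0]); 
  print(y0,[(round(a*1000),round(b*1000)) for a,b in zip(L[s,0][k],q[s,2][k])][::max(1,s.sum()//45)])
```

```text
((256.5, 133.0), (30.0, 39.0), 90.0)
((0.5224392414093018, -0.02833440713584423), (0.029123110696673393, 0.03853459656238556), 7.8774847984313965) 810.2774725480822
floor in label axes [-0.03244634 -0.02380489] [-0.00330845  0.01475265]
cam [ 0.54814088 -0.02162804  0.3376551 ]
0 [(-65, 36), (-60, 192), (-56, 191), (-52, 194), (-48, 194), (-45, 192), (-41, 41), (-41, 191), (-40, 275), (-39, 285), (-39, 291), (-38, 284), (-38, 291), (-38, 282), (-38, 287), (-38, 291), (-38, 290), (-38, 280), (-38, 293), (-38, 263), (-38, 284), (-38, 287), (-38, 280), (-37, 292), (-37, 294), (-37, 296), (-37, 295), (-37, 293), (-36, 297), (-35, 263), (-34, 263), (-34, 186), (-34, 262), (-33, 263), (-32, 259), (-31, 261), (-15, 31), (2, 30), (17, 30), (30, 38), (43, 41), (50, 142), (55, 142), (59, 145), (63, 3), (66, 145)]
-0.035 [(-69, 268), (-63, 36), (-53, 184), (-52, 188), (-52, 197), (-45, 288), (-43, 288), (-42, 289), (-41, 289), (-41, 270), (-41, 274), (-40, 271), (-40, 269), (-39, 288), (-39, 289), (-39, 287), (-38, 279), (-38, 281), (-38, 284), (-38, 279), (-38, 281), (-37, 286), (-37, 281), (-37, 269), (-35, 270), (-34, 269), (-33, 269), (-31, 268), (-30, 269), (-29, 269), (-27, 269), (-26, 269), (-25, 256), (-25, 259), (-25, 266), (-25, 258), (-25, 257), (-24, 42), (-6, 43), (10, 41), (26, 40), (42, 42), (56, 48), (62, 145), (66, 144), (74, 48)]
0.035 [(-66, 36), (-53, 210), (-52, 207), (-52, 210), (-44, 269), (-42, 269), (-40, 269), (-40, 292), (-39, 289), (-39, 292), (-39, 290), (-39, 288), (-39, 293), (-39, 295), (-39, 288), (-38, 293), (-38, 294), (-38, 281), (-38, 286), (-38, 287), (-38, 287), (-38, 288), (-38, 281), (-37, 282), (-37, 269), (-35, 268), (-34, 269), (-32, 269), (-31, 270), (-30, 269), (-28, 269), (-27, 270), (-26, 268), (-25, 259), (-25, 255), (-25, 254), (-25, 266), (-24, 266), (-7, 42), (9, 41), (28, 28), (42, 41), (59, 49), (63, 146), (67, 145), (75, 73)]
```

Run:
```python
from h import *
import pickle
f=pickle.load(open('w2.pkl','rb')); P=cloud(f)
e=np.array([np.cos(.12),np.sin(.12)]); n=np.array([-e[1],e[0]]); o=np.array([.54,-.0219])
X=(P[...,:2]-o)@e; Y=(P[...,:2]-o)@n; Z=P[...,2]
u=(np.abs(X)<.05)
for y0 in(-.015,-.008,.008,.015):
  s=(np.abs(Y-y0)<.001)&u&(Z<.034)&(Z>.02)&(X>-.038); print(y0,X[s].min(),X[s].max(),Z[s].min())
for x0 in(-.02,-.01,0,.005):
  s=(np.abs(X-x0)<.001)&(np.abs(Y)<.04)&(Z<.034)&(Z>.02); print(x0,Y[s].min(),Y[s].max())
s=(Y>.03)&(Y<.05)&(Z<.034)&(Z>.02)&u&(X>-.02); print('slot',X[s].min(),X[s].max())
s=(np.abs(Y)<.05)&(Z>.036)&(Z<.045)&u; print('rim x',np.percentile(X[s],[0,1,99,100]))
```

```text
-0.015 -0.03402608465680053 0.030084678435980953 0.026825466987014844
-0.008 -0.0341290549393178 0.030126289213424678 0.026736632369570464
0.008 -0.03414356908708305 0.03006223109051136 0.027559048198335934
0.015 -0.033999400164130784 0.030028966222859877 0.027441978258321866
-0.02 -0.025498638565086412 0.026332059863415136
-0.01 -0.02528851769010279 0.026209769786706496
0 -0.02574477494730637 0.02656214880241124
0.005 -0.025835296011066215 0.02658493482869215
slot 0.00992057759083251 0.03023100899379771
rim x [-0.04999356 -0.04897612  0.04926993  0.04999037]
```

The bay measures 64 x 52 mm as specified, with its centre at (0.538, -0.0217) and a yaw of 0.12. I'll move over it and go down to just above the rim.

Request:
jog_arm:
  targets:
    - {"dx": 15, "dy": 0, "dz": 0, "rx": 0, "ry": 0, "rz": 0, "gripper": 0.8}
    - {"dx": 35, "dy": 0, "dz": 0, "rx": 0, "ry": 0, "rz": 0, "gripper": 0.8}
    - {"dx": 52, "dy": 0, "dz": 10, "rx": 0, "ry": 0, "rz": 0, "gripper": 0.8}
    - {"dx": 60, "dy": 0, "dz": 35, "rx": 0, "ry": 0, "rz": 0, "gripper": 0.8}
    - {"dx": 60, "dy": 0, "dz": 65, "rx": 0, "ry": 0, "rz": 0, "gripper": 0.8}
    - {"dx": 60, "dy": 0, "dz": 92, "rx": 0, "ry": 0, "rz": 0, "gripper": 0.8}
    - {"dx": 60, "dy": 0, "dz": 110, "rx": 0, "ry": 0, "rz": 0, "gripper": 0.8}
    - {"dx": 60, "dy": 0, "dz": 115, "rx": 0, "ry": 0, "rz": 0, "gripper": 0.8}

```text
t: 4.87
eef_pos: [0.5367, -0.0219, 0.0822]
ee_rot: [3.141, 0.005, 0.121]
force: [-0.9, -0.3, -0.8]
width: 0.0436
gripper_force: 20.0
```

```bash
python3 -c "
from h import *
grab('top')
go([.5387,-.0217,.066],.12)"
```

```text
d [ 1.6 -0.1 17. ] r [0.001 0.005 0.001] at [ 0.5372 -0.022   0.083 ] [3.141 0.005 0.121] F [-0.2 -0.5 -1.3] w 0.0439 t 4.92 q6 1.37
```

Request:
jog_arm:
  targets:
    - {"dx": 0, "dy": 0, "dz": 0, "rx": 0, "ry": 0, "rz": 0, "gripper": 0.8}
    - {"dx": 0, "dy": 0, "dz": 3, "rx": 0, "ry": 0, "rz": 0, "gripper": 0.8}
    - {"dx": 0, "dy": 0, "dz": 6, "rx": 0, "ry": 0, "rz": 0, "gripper": 0.8}
    - {"dx": 0, "dy": 0, "dz": 9, "rx": 0, "ry": 0, "rz": 0, "gripper": 0.8}
    - {"dx": 0, "dy": 0, "dz": 12, "rx": 0, "ry": 0, "rz": 0, "gripper": 0.8}
    - {"dx": 0, "dy": 0, "dz": 15, "rx": 0, "ry": 0, "rz": 0, "gripper": 0.8}
    - {"dx": 0, "dy": 0, "dz": 17, "rx": 0, "ry": 0, "rz": 0, "gripper": 0.8}
    - {"dx": 0, "dy": 0, "dz": 17, "rx": 0, "ry": 0, "rz": 0, "gripper": 0.8}

```text
t: 5.58
eef_pos: [0.5383, -0.0227, 0.0681]
ee_rot: [3.142, 0.001, 0.12]
force: [-0.8, 0.4, -0.9]
width: 0.0437
gripper_force: 20.0
```

Request:
jog_arm:
  targets:
    - {"dx": 0, "dy": 0, "dz": 1, "rx": 0, "ry": 0, "rz": 0, "gripper": 0.8}
    - {"dx": 0, "dy": 0, "dz": 1.5, "rx": 0, "ry": 0, "rz": 0, "gripper": 0.8}
    - {"dx": 0, "dy": 0, "dz": 2, "rx": 0, "ry": 0, "rz": 0, "gripper": 0.8}
    - {"dx": 0, "dy": 0, "dz": 2, "rx": 0, "ry": 0, "rz": 0, "gripper": 0.8}
    - {"dx": 0, "dy": 0, "dz": 2, "rx": 0, "ry": 0, "rz": 0, "gripper": 0.8}
    - {"dx": 0, "dy": 0, "dz": 2, "rx": 0, "ry": 0, "rz": 0, "gripper": 0.8}
    - {"dx": 0, "dy": 0, "dz": 2, "rx": 0, "ry": 0, "rz": 0, "gripper": 0.8}
    - {"dx": 0, "dy": 0, "dz": 2, "rx": 0, "ry": 0, "rz": 0, "gripper": 0.8}

```text
t: 6.25
eef_pos: [0.5386, -0.0226, 0.0666]
ee_rot: [3.142, -0.0, 0.12]
force: [0.7, 0.4, -0.2]
width: 0.0441
gripper_force: 20.0
```

Request:
jog_arm:
  targets:
    - {"dx": 0, "dy": 0, "dz": 0, "rx": 0, "ry": 0, "rz": 0, "gripper": 0.4}
    - {"dx": 0, "dy": 0, "dz": 0, "rx": 0, "ry": 0, "rz": 0, "gripper": 0.3}
    - {"dx": 0, "dy": 0, "dz": 0, "rx": 0, "ry": 0, "rz": 0, "gripper": 0.2}
    - {"dx": 0, "dy": 0, "dz": 0, "rx": 0, "ry": 0, "rz": 0, "gripper": 0.2}
    - {"dx": 0, "dy": 0, "dz": -10, "rx": 0, "ry": 0, "rz": 0, "gripper": 0.2}
    - {"dx": 0, "dy": 0, "dz": -30, "rx": 0, "ry": 0, "rz": 0, "gripper": 0.2}
    - {"dx": 0, "dy": 0, "dz": -60, "rx": 0, "ry": 0, "rz": 0, "gripper": 0.2}
    - {"dx": 0, "dy": 0, "dz": -95, "rx": 0, "ry": 0, "rz": 0, "gripper": 0.2}

```text
t: 6.92
eef_pos: [0.5374, -0.0229, 0.162]
ee_rot: [3.141, 0.003, 0.12]
force: [0.8, 0.9, 0.2]
width: 0.0698
gripper_force: 0.0
```

Request:
jog_arm:
  targets:
    - {"dx": -15, "dy": 0, "dz": -30, "rx": 0, "ry": 0, "rz": 0, "gripper": 0.5}
    - {"dx": -30, "dy": 0, "dz": -40, "rx": 0, "ry": 0, "rz": 0, "gripper": 0.8}
    - {"dx": -50, "dy": 0, "dz": -40, "rx": 0, "ry": 0, "rz": 0, "gripper": 1}
    - {"dx": -60, "dy": 0, "dz": -40, "rx": 0, "ry": 0, "rz": 0, "gripper": 1}
    - {"dx": -60, "dy": 0, "dz": -40, "rx": 0, "ry": 0, "rz": 0, "gripper": 1}
    - {"dx": -60, "dy": 0, "dz": -40, "rx": 0, "ry": 0, "rz": 0, "gripper": 1}
    - {"dx": -60, "dy": 0, "dz": -40, "rx": 0, "ry": 0, "rz": 0, "gripper": 1}
    - {"dx": -60, "dy": 0, "dz": -40, "rx": 0, "ry": 0, "rz": 0, "gripper": 1}

```text
t: 7.58
eef_pos: [0.4796, -0.0297, 0.2012]
ee_rot: [3.141, 0.001, 0.12]
force: [0.0, 0.1, 0.4]
width: 0.0222
gripper_force: 0.0
```

Run:
```python
from h import *
f=grab('wrist'); save(f,'w3.png',(130,0,390,230),3); P=cloud(f); b=np.array([.538,-.0217])
e=np.array([np.cos(.12),np.sin(.12)]); n=np.array([-e[1],e[0]])
X=(P[...,:2]-b)@e; Y=(P[...,:2]-b)@n; Z=P[...,2]
m=(np.abs(X)<.035)&(np.abs(Y)<.03)&(Z>.049)&(Z<.064)
print(m.sum(),np.percentile(Z[m],[2,50,98]),cv2.minAreaRect(np.c_[X[m],Y[m]].astype(np.float32)))
A=np.c_[X[m],Y[m],np.ones(m.sum())]; print('tilt',np.linalg.lstsq(A,Z[m],rcond=None)[0])
# cover
m=(X>.02)&(X<.12)&(np.abs(Y)<.06)&(Z>.07)&(Z<.2); print('cover',np.percentile(X[m],[0,5,50,95,100]),np.percentile(Y[m],[0,100]),Z[m].max())
t=m&(Z>.135); print(np.percentile(X[t],[0,5,95,100]),np.percentile(Z[t],[5,50,95]))
go([.54,-.022,.2],.12)
```

```text
3159 [0.05522568 0.05712882 0.05881499] ((-7.902644574642181e-05, -0.0010277330875396729), (0.05500326305627823, 0.04415687173604965), 0.10000226646661758)
tilt [ 0.00148184 -0.00571422  0.05710302]
cover [0.0495517  0.05436549 0.06461728 0.07614825 0.07741326] [-0.0545097   0.05402162] 0.14721944530046432
[0.0495517  0.05332953 0.06964166 0.07088212] [0.14027941 0.14412344 0.14543522]
d [61.  -0.4  1.1] r [0.    0.001 0.   ] at [ 0.4795 -0.0297  0.2011] [3.141e+00 1.000e-03 1.200e-01] F [-0.2 -0.1  0.4] w 0.018 t 7.63 q6 1.34
```

View pics/w3.png

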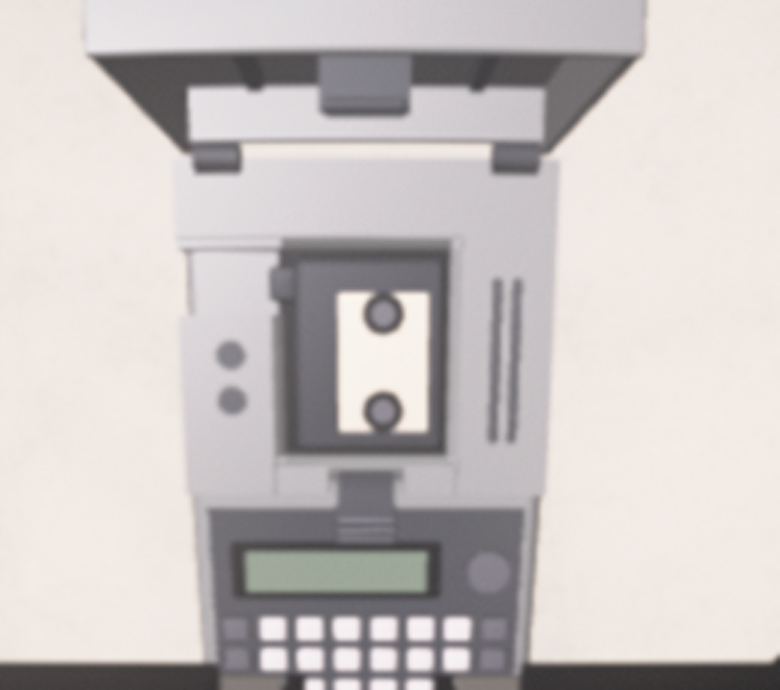

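The cassette is seated in the bay. It lies flat with its top at about 57 mm, is off centre by less than 1.1 mm, and its outlet at (283,283) is in the slot. The cover stands at about 1.48 rad. I'll go over and behind it, and compute the closing arc.

Request:
jog_arm:
  targets:
    - {"dx": 20, "dy": 0, "dz": -10, "rx": 0, "ry": 0, "rz": 0, "gripper": 1}
    - {"dx": 50, "dy": 0, "dz": -15, "rx": 0, "ry": 0, "rz": 0, "gripper": 1}
    - {"dx": 85, "dy": 0, "dz": -15, "rx": 0, "ry": 0, "rz": 0, "gripper": 1}
    - {"dx": 120, "dy": 0, "dz": -15, "rx": 0, "ry": 0, "rz": 0, "gripper": 1}
    - {"dx": 150, "dy": 0, "dz": -15, "rx": 0, "ry": 0, "rz": 0, "gripper": 1}
    - {"dx": 170, "dy": 0, "dz": -15, "rx": 0, "ry": 0, "rz": 0, "gripper": 1}
    - {"dx": 175, "dy": 0, "dz": -15, "rx": 0, "ry": 0, "rz": 0, "gripper": 1}
    - {"dx": 175, "dy": 0, "dz": -15, "rx": 0, "ry": 0, "rz": 0, "gripper": 1}

```text
t: 8.3
eef_pos: [0.6539, -0.0087, 0.2145]
ee_rot: [3.141, 0.003, 0.12]
force: [-0.4, -0.2, -0.3]
width: 0.0006
gripper_force: 0.0
```

Run:
```python
from h import *
go([.6532,-.0078,.142],.12)
for i,t in enumerate(np.r_[1.48,1.4:0.05:-0.1,0.05,0]):
    r=.086+.012*(1.48-t)/1.48
    X=.0575-r*np.cos(t)+.0225*np.sin(t)+.010; Z=.0425+r*np.sin(t)+.0225*np.cos(t)+.022
    print(round(t,2),'TCP X',round(X*1000),'Z',round(Z*1000),'rel to X116: dx',round(X*1000-116),'dz from Z142',round(142-Z*1000))
```

```text
d [-0.4 -1.  72.5] r [ 0.     0.003 -0.   ] at [ 0.6539 -0.0087  0.2145] [3.141e+00 3.000e-03 1.200e-01] F [-0.4 -0.2 -0.3] w 0.0006 t 8.3 q6 1.41
1.48 TCP X 82 Z 152 rel to X116: dx -34 dz from Z142 -10
1.4 TCP X 75 Z 154 rel to X116: dx -41 dz from Z142 -12
1.3 TCP X 66 Z 155 rel to X116: dx -50 dz from Z142 -13
1.2 TCP X 56 Z 155 rel to X116: dx -60 dz from Z142 -13
1.1 TCP X 47 Z 154 rel to X116: dx -69 dz from Z142 -12
1.0 TCP X 38 Z 152 rel to X116: dx -78 dz from Z142 -10
0.9 TCP X 29 Z 150 rel to X116: dx -87 dz from Z142 -8
0.8 TCP X 20 Z 146 rel to X116: dx -96 dz from Z142 -4
0.7 TCP X 11 Z 141 rel to X116: dx -105 dz from Z142 1
0.6 TCP X 3 Z 136 rel to X116: dx -113 dz from Z142 6
0.5 TCP X -4 Z 129 rel to X116: dx -120 dz from Z142 13
0.4 TCP X -11 Z 122 rel to X116: dx -127 dz from Z142 20
0.3 TCP X -17 Z 114 rel to X116: dx -133 dz from Z142 28
0.2 TCP X -22 Z 106 rel to X116: dx -138 dz from Z142 36
0.1 TCP X -27 Z 97 rel to X116: dx -143 dz from Z142 45
0.05 TCP X -29 Z 92 rel to X116: dx -145 dz from Z142 50
0.0 TCP X -30 Z 87 rel to X116: dx -146 dz from Z142 55
```

Request:
jog_arm:
  targets:
    - {"dx": 0, "dy": -1, "dz": 20, "rx": 0, "ry": 0, "rz": 0, "gripper": 1}
    - {"dx": 0, "dy": -1, "dz": 45, "rx": 0, "ry": 0, "rz": 0, "gripper": 1}
    - {"dx": -2, "dy": -1, "dz": 60, "rx": 0, "ry": 0, "rz": 0, "gripper": 1}
    - {"dx": -10, "dy": -1, "dz": 64, "rx": 0, "ry": 0, "rz": 0, "gripper": 1}
    - {"dx": -20, "dy": -1, "dz": 64, "rx": 0, "ry": 0, "rz": 0, "gripper": 1}
    - {"dx": -28, "dy": -1, "dz": 63, "rx": 0, "ry": 0, "rz": 0, "gripper": 1}
    - {"dx": -35, "dy": -1, "dz": 62, "rx": 0, "ry": 0, "rz": 0, "gripper": 1}
    - {"dx": -41, "dy": -1, "dz": 61, "rx": 0, "ry": 0, "rz": 0, "gripper": 1}

```text
t: 8.97
eef_pos: [0.6115, -0.0127, 0.1574]
ee_rot: [-3.141, -0.003, 0.12]
force: [0.7, 1.4, 0.2]
width: 0.0004
gripper_force: 0.1
```

Request:
jog_arm:
  targets:
    - {"dx": -4, "dy": 0, "dz": 0, "rx": 0, "ry": 0, "rz": 0, "gripper": 1}
    - {"dx": -9, "dy": 0, "dz": -1, "rx": 0, "ry": 0, "rz": 0, "gripper": 1}
    - {"dx": -14, "dy": 0, "dz": -1, "rx": 0, "ry": 0, "rz": 0, "gripper": 1}
    - {"dx": -19, "dy": 0, "dz": -1, "rx": 0, "ry": 0, "rz": 0, "gripper": 1}
    - {"dx": -24, "dy": 0, "dz": 0, "rx": 0, "ry": 0, "rz": 0, "gripper": 1}
    - {"dx": -28, "dy": 0, "dz": 0, "rx": 0, "ry": 0, "rz": 0, "gripper": 1}
    - {"dx": -33, "dy": 0, "dz": 1, "rx": 0, "ry": 0, "rz": 0, "gripper": 1}
    - {"dx": -37, "dy": 0, "dz": 2, "rx": 0, "ry": 0, "rz": 0, "gripper": 1}

```text
t: 9.63
eef_pos: [0.5747, -0.0172, 0.1534]
ee_rot: [3.142, 0.0, 0.12]
force: [0.2, -0.3, 0.1]
width: 0.0005
gripper_force: 0.1
```

Run:
```python
from h import *
f=grab('scene'); save(f,'s2.png',(200,120,350,290),4)
go([.538,-.0217,.152],.12)
```

```text
d [-36.1   0.1   1.2] r [-0.     0.001 -0.   ] at [ 0.5739 -0.0173  0.1531] [-3.141e+00  1.000e-03  1.200e-01] F [-2.5 -0.7 -0.1] w 0.0006 t 9.68 q6 1.38
```

View pics/s2.png

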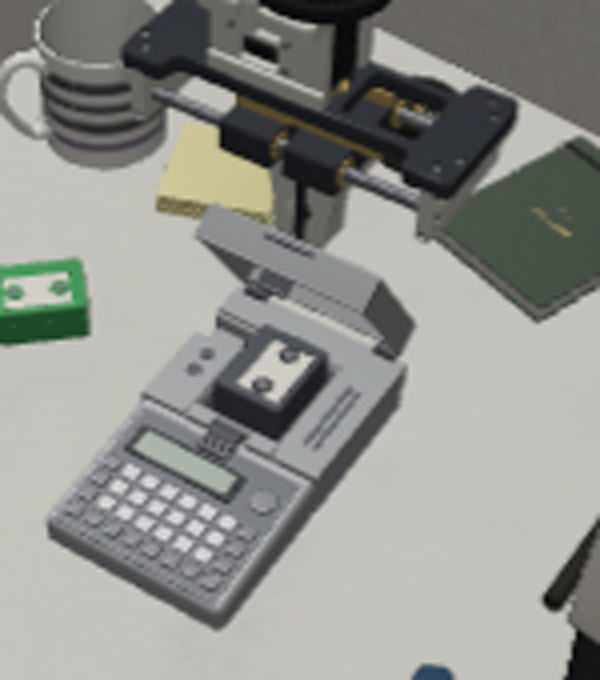

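The cover is folding down behind the fingers, with its lip at (300,250), and the cassette is undisturbed at (272,370). I'll carry on along the arc.

Request:
jog_arm:
  targets:
    - {"dx": -4, "dy": 0, "dz": 1, "rx": 0, "ry": 0, "rz": 0, "gripper": 1}
    - {"dx": -8, "dy": 0, "dz": 3, "rx": 0, "ry": 0, "rz": 0, "gripper": 1}
    - {"dx": -13, "dy": 0, "dz": 5, "rx": 0, "ry": 0, "rz": 0, "gripper": 1}
    - {"dx": -17, "dy": 0, "dz": 7, "rx": 0, "ry": 0, "rz": 0, "gripper": 1}
    - {"dx": -22, "dy": 0, "dz": 9, "rx": 0, "ry": 0, "rz": 0, "gripper": 1}
    - {"dx": -26, "dy": 0, "dz": 12, "rx": 0, "ry": 0, "rz": 0, "gripper": 1}
    - {"dx": -30, "dy": 0, "dz": 14, "rx": 0, "ry": 0, "rz": 0, "gripper": 1}
    - {"dx": -34, "dy": 0, "dz": 17, "rx": 0, "ry": 0, "rz": 0, "gripper": 1}

```text
t: 10.35
eef_pos: [0.5411, -0.0213, 0.1364]
ee_rot: [3.142, -0.0, 0.12]
force: [0.8, -0.6, -0.5]
width: 0.0006
gripper_force: 0.2
```

Request:
jog_arm:
  targets:
    - {"dx": -4, "dy": 0, "dz": 3, "rx": 0, "ry": 0, "rz": 0, "gripper": 1}
    - {"dx": -7, "dy": 0, "dz": 7, "rx": 0, "ry": 0, "rz": 0, "gripper": 1}
    - {"dx": -10, "dy": 0, "dz": 10, "rx": 0, "ry": 0, "rz": 0, "gripper": 1}
    - {"dx": -14, "dy": 0, "dz": 14, "rx": 0, "ry": 0, "rz": 0, "gripper": 1}
    - {"dx": -17, "dy": 0, "dz": 18, "rx": 0, "ry": 0, "rz": 0, "gripper": 1}
    - {"dx": -20, "dy": 0, "dz": 22, "rx": 0, "ry": 0, "rz": 0, "gripper": 1}
    - {"dx": -23, "dy": 0, "dz": 26, "rx": 0, "ry": 0, "rz": 0, "gripper": 1}
    - {"dx": -25, "dy": 0, "dz": 30, "rx": 0, "ry": 0, "rz": 0, "gripper": 1}

```text
t: 11.02
eef_pos: [0.5162, -0.0243, 0.1061]
ee_rot: [3.142, 0.0, 0.12]
force: [1.2, -0.7, 0.6]
width: 0.0002
gripper_force: 0.2
```

Run:
```python
from h import *
go([.538,-.0217,.087],.12)
```

```text
d [21.9  0.  19.1] r [0. 0. 0.] at [ 0.5162 -0.0243  0.1061] [3.142 0.    0.12 ] F [ 1.2 -0.7  0.6] w 0.0002 t 11.02 q6 1.36
```

Request:
jog_arm:
  targets:
    - {"dx": -2, "dy": 0, "dz": 3, "rx": 0, "ry": 0, "rz": 0, "gripper": 1}
    - {"dx": -4, "dy": 0, "dz": 6, "rx": 0, "ry": 0, "rz": 0, "gripper": 1}
    - {"dx": -5, "dy": 0, "dz": 8, "rx": 0, "ry": 0, "rz": 0, "gripper": 1}
    - {"dx": -6, "dy": 0, "dz": 10, "rx": 0, "ry": 0, "rz": 0, "gripper": 1}
    - {"dx": -7, "dy": 0, "dz": 12, "rx": 0, "ry": 0, "rz": 0, "gripper": 1}
    - {"dx": -7, "dy": 0, "dz": 14, "rx": 0, "ry": 0, "rz": 0, "gripper": 1}
    - {"dx": -7, "dy": 0, "dz": 16, "rx": 0, "ry": 0, "rz": 0, "gripper": 1}
    - {"dx": -7, "dy": 0, "dz": 17, "rx": 0, "ry": 0, "rz": 0, "gripper": 1}

```text
t: 11.68
eef_pos: [0.5096, -0.0251, 0.0896]
ee_rot: [-3.142, -0.0, 0.12]
force: [-0.8, -0.4, 1.0]
width: 0.0005
gripper_force: 0.4
```

Request:
jog_arm:
  targets:
    - {"dx": 0, "dy": 0, "dz": 0.5, "rx": 0, "ry": 0, "rz": 0, "gripper": 1}
    - {"dx": 0, "dy": 0, "dz": 1, "rx": 0, "ry": 0, "rz": 0, "gripper": 1}
    - {"dx": 0, "dy": 0, "dz": 1.5, "rx": 0, "ry": 0, "rz": 0, "gripper": 1}
    - {"dx": 0, "dy": 0, "dz": 2, "rx": 0, "ry": 0, "rz": 0, "gripper": 1}
    - {"dx": 0, "dy": 0, "dz": 2, "rx": 0, "ry": 0, "rz": 0, "gripper": 1}
    - {"dx": 0, "dy": 0, "dz": 2, "rx": 0, "ry": 0, "rz": 0, "gripper": 1}
    - {"dx": 0, "dy": 0, "dz": 2, "rx": 0, "ry": 0, "rz": 0, "gripper": 1}
    - {"dx": 0, "dy": 0, "dz": 2, "rx": 0, "ry": 0, "rz": 0, "gripper": 1}

```text
t: 12.35
eef_pos: [0.5097, -0.025, 0.0876]
ee_rot: [-3.142, 0.0, 0.12]
force: [-0.4, 0.1, 0.2]
width: 0.0002
gripper_force: 0.1
```

Request:
jog_arm:
  targets:
    - {"dx": 0, "dy": 0, "dz": 0.5, "rx": 0, "ry": 0, "rz": 0, "gripper": 1}
    - {"dx": 0, "dy": 0, "dz": 1, "rx": 0, "ry": 0, "rz": 0, "gripper": 1}
    - {"dx": 0, "dy": 0, "dz": 1.5, "rx": 0, "ry": 0, "rz": 0, "gripper": 1}
    - {"dx": 0, "dy": 0, "dz": 2, "rx": 0, "ry": 0, "rz": 0, "gripper": 1}
    - {"dx": 0, "dy": 0, "dz": 2, "rx": 0, "ry": 0, "rz": 0, "gripper": 1}
    - {"dx": 0, "dy": 0, "dz": 2, "rx": 0, "ry": 0, "rz": 0, "gripper": 1}
    - {"dx": 0, "dy": 0, "dz": 2, "rx": 0, "ry": 0, "rz": 0, "gripper": 1}
    - {"dx": 0, "dy": 0, "dz": 2, "rx": 0, "ry": 0, "rz": 0, "gripper": 1}

```text
t: 13.02
eef_pos: [0.5096, -0.0251, 0.0856]
ee_rot: [3.142, 0.0, 0.12]
force: [-3.1, 0.7, 3.8]
width: 0.0002
gripper_force: 1.7
```

Run:
```python
from h import *
f=grab('scene'); save(f,'s3.png',(200,120,350,290),4)
go([.538,-.0217,.087],.12)
```

```text
d [28.6  0.1 -1.4] r [0. 0. 0.] at [ 0.5096 -0.0251  0.0856] [3.142 0.    0.12 ] F [-2.1 -0.5  3.6] w 0.0002 t 13.07 q6 1.35
```

View pics/s3.png

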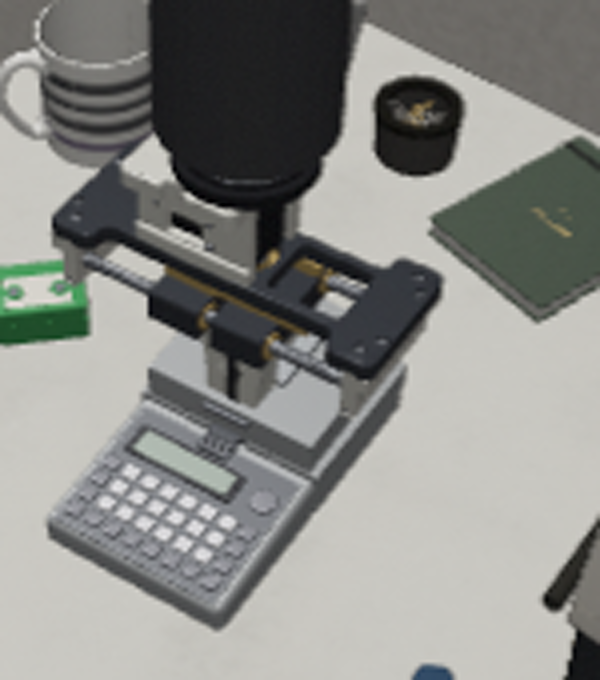

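The cover is nearly shut, with the fingers on its outer face near the lip at (235,390). The force is only about 4 N, so I'll press a little more.

Request:
jog_arm:
  targets:
    - {"dx": 0, "dy": 0, "dz": 0.4, "rx": 0, "ry": 0, "rz": 0, "gripper": 1}
    - {"dx": 0, "dy": 0, "dz": 0.8, "rx": 0, "ry": 0, "rz": 0, "gripper": 1}
    - {"dx": 0, "dy": 0, "dz": 1.2, "rx": 0, "ry": 0, "rz": 0, "gripper": 1}
    - {"dx": 0, "dy": 0, "dz": 1.5, "rx": 0, "ry": 0, "rz": 0, "gripper": 1}
    - {"dx": 0, "dy": 0, "dz": 1.5, "rx": 0, "ry": 0, "rz": 0, "gripper": 1}
    - {"dx": 0, "dy": 0, "dz": 1.5, "rx": 0, "ry": 0, "rz": 0, "gripper": 1}
    - {"dx": 0, "dy": 0, "dz": 1.5, "rx": 0, "ry": 0, "rz": 0, "gripper": 1}
    - {"dx": 0, "dy": 0, "dz": 1.5, "rx": 0, "ry": 0, "rz": 0, "gripper": 1}

```text
t: 13.73
eef_pos: [0.5096, -0.0251, 0.0852]
ee_rot: [3.141, -0.0, 0.121]
force: [-6.2, 1.0, 16.9]
width: 0.0003
gripper_force: 8.3
```

It now meets a firm stop at about 17 N, so the catch should have engaged. I'll back off and check.

Request:
jog_arm:
  targets:
    - {"dx": 0, "dy": 0, "dz": -3, "rx": 0, "ry": 0, "rz": 0, "gripper": 1}
    - {"dx": 0, "dy": 0, "dz": -10, "rx": 0, "ry": 0, "rz": 0, "gripper": 1}
    - {"dx": 0, "dy": 0, "dz": -30, "rx": 0, "ry": 0, "rz": 0, "gripper": 1}
    - {"dx": -10, "dy": 0, "dz": -60, "rx": 0, "ry": 0, "rz": 0, "gripper": 1}
    - {"dx": -20, "dy": 0, "dz": -90, "rx": 0, "ry": 0, "rz": 0, "gripper": 1}
    - {"dx": -30, "dy": 0, "dz": -110, "rx": 0, "ry": 0, "rz": 0, "gripper": 1}
    - {"dx": -30, "dy": 0, "dz": -115, "rx": 0, "ry": 0, "rz": 0, "gripper": 1}
    - {"dx": -30, "dy": 0, "dz": -115, "rx": 0, "ry": 0, "rz": 0, "gripper": 1}

```text
t: 14.4
eef_pos: [0.4808, -0.0283, 0.2011]
ee_rot: [-3.141, -0.005, 0.121]
force: [0.4, 0.0, -0.1]
width: 0.0002
gripper_force: 0.0
```

Run:
```python
from h import *
import pickle
f=grab('wrist'); P=cloud(f); b=np.array([.538,-.0217])
e=np.array([np.cos(.12),np.sin(.12)]); n=np.array([-e[1],e[0]])
X=(P[...,:2]-b)@e; Y=(P[...,:2]-b)@n; Z=P[...,2]
for x0 in(-.035,-.02,0,.03,.05):
  m=(np.abs(X-x0)<.004)&(np.abs(Y)<.045)&(Z>.03)&(Z<.12); print(x0,m.sum(),np.median(Z[m]).round(4))
save(grab('scene'),'s4.png'); go([.5,0,.2],.12)
```

```text
-0.035 919 0.0667
-0.02 996 0.0665
0 953 0.0667
0.03 1075 0.0664
0.05 1089 0.0661
d [ 23.4 -25.9  -1.4] r [-0. -0.  0.] at [ 0.4799 -0.0285  0.1986] [-3.141 -0.     0.12 ] F [-0.3 -0.3 -0.9] w 0.0003 t 14.5 q6 1.34
```

View pics/s4.png

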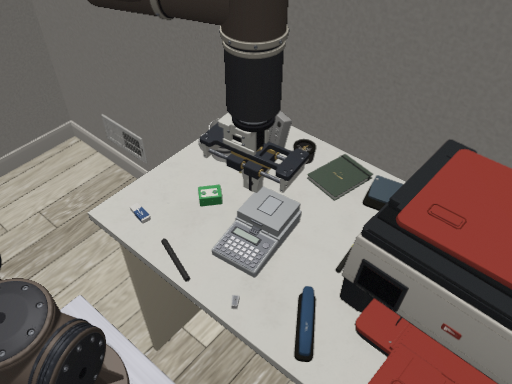

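The cover at (268,208) is shut. Its outer face is level to within 0.6 mm over 85 mm (under 0.01 rad), the gripper is clear, and the other things are where they were.

```bash
python3 -c "
from station import arm
print(arm.job_done())"
```

```text
the job is handed in; nothing more can be done
None
```

The job is handed in (no verdict was returned): the cassette is flat in the bay with its outlet in the slot, the cover is shut and staying down by itself, and nothing else on the desk was touched.

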